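Zero the minibar coffee grinder and set it four clicks back

TASK

The burrs of the coffee grinder have just been cleaned and put back, so its scale can no longer be trusted. Turn the black adjusting ring clockwise (seen from above) by feel until the burrs firmly touch, without forcing it, then back it off counterclockwise exactly four clicks from that touch point and let go. Leave the glass, the swizzle stick holder and the ice moulds standing where they are.

Things in the scene. Friction and masses are not known exactly. Their poses are not given: they have to be found in the camera images.
- grinder: grey coffee grinder, lid off, fixed. Foot 200 x 116 mm. Origin: centre of its underside; front (chute, steel cup, red mark) to -x. Upright burr axis at x = -35 mm: head of radius 52 mm, flat dial collar of radius 47 mm with its top at z = 196 mm, above it the adjusting ring, the highest part. Hidden inside: burr_upper (on the ring) and burr_lower, 8 mm apart at touch, 41 mm four clicks back
- adjust_ring (a joint): turn of the ring (rad): 0 with its white mark at the red mark, + is counterclockwise from above (opens). Starts at 2.4 to 3.0, ends at 3.3. The burrs touch somewhere in -0.6 to 0.6, unmarked, new each time: a springy stop, 14 N m/rad; 0.5 N m is firm touch, over 1.5 forced. 20 clicks a turn, 0.314 rad apart, one at the touch point; let go, it settles on the nearest. Turns at 0.2 N m, snaps 0.5
- ring_top (a point): centre of the adjusting ring's top, on its upright axis, 233 mm above the table. Ring: ribbed black cylinder, diameter 62 mm, 36 mm high, open throat; it turns but stays at one height. Take it by the outside from above, in any direction, fingertips at most 32 mm below this point (the collar is 37 mm below). x and y axes turn with the ring
- ring_mark (a point): white mark on top of the ring, 26.5 mm from its axis
- index_mark (a point): red index mark on the dial collar at the front, 41 mm from the ring's axis, 37 mm below the ring's top
- lowball: smoked glass tumbler, diameter 80 mm, height 88 mm, about 0.26 kg, loose, 150 to 210 mm to one side of the grinder. Origin: centre of its underside, z up
- swizzle_holder: beech cup, diameter 68 mm, height 95 mm, with swizzle sticks that reach 185 mm, about 0.28 kg, loose, on the grinder's other side. Origin: centre of its underside, z up
- ice_mould0: lower of two stacked stainless ice moulds, 86 x 130 x 32 mm, 0.22 kg, loose, behind the grinder. Origin: centre of its underside, z up
- ice_mould1: upper ice mould, alike, lying on the lower. Origin: centre of its underside, z up. (Farther off, fixed: a chiller box with a white lid, 300 mm square and 216 mm high, beyond y = -0.40, and a red crate divider, 75 mm high, beyond y = 0.45)
Things that resemble listed ones, but are neither listed nor needed, are in the scene too. Leave any orange or turquoise look-alike of the ice_mould0 alone.

How it is judged:
On the way:
1. the ring is turned in until the burrs press on each other (contact force between burr_upper and burr_lower above 4 N), for 0.1 s.
At the end, for the whole second after the job is handed in: the ring rests four clicks (72 degrees, give or take 0.4 of a click) open from the point where the burrs touch, let go and still; the glass, the swizzle stick holder and both ice moulds stand upright within 20 mm of where they were (distance between burr_upper and burr_lower between 0.0385 and 0.0441 m and velocity of joint adjust_ring between -0.05 and 0.05 rad/s and distance of each of lowball, swizzle_holder, ice_mould0, ice_mould1 from where it was at the start of the episode below 0.02 m and angle between each of lowball, swizzle_holder, ice_mould0, ice_mould1's own z axis and vertical below 0.2 rad).
It fails at once if the burrs are forced together (over about 1.5 N m on the ring) (contact force between burr_upper and burr_lower above 50 N).
It fails at once if the glass, the swizzle stick holder or an ice mould is shifted or tipped (distance of any of lowball, swizzle_holder, ice_mould0, ice_mould1 from where it was at the start of the episode above 0.02 m or angle between any of lowball, swizzle_holder, ice_mould0, ice_mould1's own z axis and vertical above 0.4 rad).
It also fails if it takes over 69 s, if anything falls off the work surface, if the arm or the gripper's body presses on something with over 40 N, if the wrist force passes 120 N, or if a joint passes its speed limit or range.

ROBOT

A 7-joint arm with a two-finger parallel gripper is mounted at the origin on the work surface. World frame = base frame: x ahead of the robot, y to its left, z up, the work surface at z = 0. Lengths are in m, angles in rad, forces in N, time in s.
With the tool pointing down it reaches from about 0.35 to 0.9 m from the base axis. Payload 8.1 kg.
Tool frame: the origin (TCP) lies between the finger pads; the fingertips stand ahead of it and the grasp point (between the pads) is the TCP (arm.nose_length is the z of the fingertips in the tool frame, in m); z points along the fingers, y is the line along which they close (so a half turn about z gives the same grasp; the last joint's range is limited). The gripper opens to 92 mm and grips with 3 to 60 N. Pads are 19 mm wide; open, the fingers measure 130 mm over their backs; the gripper's body (75 mm by 190 mm) begins 47 mm behind the grasp point.
Start: joints at [1.209, 0.434, 0.025, 1.573, -0.012, 1.134, -0.075], TCP at [0.16, -0.604, 0.246] pointing down, gripper open.
Joint ranges: [-2.62, 2.62], [-0.44, 2.09], [-1.27, 1.32], [0.08, 2.57], [-1.32, 4.46], [0.12, 2], [-2.74, 2.74]. Speed limits (rad/s): [2.22, 2.22, 3.01, 3.01, 3.14, 3.14, 3.14].

INTERFACE

Orientations are given as a rotation vector (axis times angle).
In Python, from cell import sensors, optics, arm gives the robot as it stands.
- The arm moves only by the tool arm_command, never from a script. Its argument "deltas" is one flat list of numbers, 7 for each row, row after row: the turn, a rotation vector about the world's x, y, z as a fraction of full scale, then the shift along the world's x, y, z as a fraction of full scale, then the finger opening in mm, from 0 to 91.8. In form: [wx, wy, wz, dx, dy, dz, fingers, wx, wy, wz, dx, dy, dz, fingers, ...]. A call has 1 to 20 rows; each row is the pose to reach, as a shift and turn from the pose commanded when the call began; what a row does not reach only later rows make up. Full scale, the value 1, is 1 m for a shift and 90 degrees for a turn. A row lasts 1/10 s, in which the tool goes at most 50 mm and 8.59 degrees, less where a joint would pass 70% of its speed; a pose out of reach is approached as far as the arm can. A call with a number of a shift or a turn outside -1 to 1 is refused whole. A call with a gripper value outside its range is refused whole. The fingers move at their own pace and stop on an object; "force" is the grip in N (left out, the last holds). Time passes only in rows, so rows that repeat a pose let the fingers close. It gives the time, the measured TCP pose, the force, the opening and the grip force at its end, in the units of the state.
- sensors.observe(): the state, without advancing time (a new reading comes with each control period).
- optics.get_image(name): name is "side" or "top" or "wrist"; returns the picture (480x640x3 uint8, blue, green, red); there is no depth.
- optics.calibration(name): a dict with "camera_matrix" (3x3 intrinsics, pixels), "rvec" (rotation vector, rad) and "tvec" (3), from world to camera coordinates, as OpenCV has them. Camera axes: x right, y down, z forward; pixel columns grow to the right and rows downward; lengths in m; the calibration is good to about 2 mm. A picture is of the moment at which its call begins: read the wrist's pose just before it. calibration takes no time and is no camera call; for the wrist camera it gives the pose at the moment of the call.
- arm.sign_off(): hands the job in; it is judged then, once.
The state is a dict: "clock": time; "joints": joint angles; "dq": joint speeds; "joint_efforts": joint torques, N m; "position": TCP position; "ee_rot": TCP orientation; "force": force on the tool from outside, world axes, zero at the start; "ft_torque": the same for the moment, N m; "width": opening from 0.0 (shut) to 1.0 (fully open); "gripper_force": force on a finger pad.
Only numpy, scipy, OpenCV 4.12 (cv2) and the standard library are available. Lean on these libraries where they do the work, as an engineer would, in place of code of your own. Each camera call takes 0.05 s, during which the arm holds its last target. There are 200 camera calls.

## Working session

There is one attempt and no reset: what is moved stays moved. The work goes in short steps, Python scripts to look and compute and a tool call to move; the robot and the scene stay as the last step left them, time stands still between calls to the robot, and variables do not carry over. Pictures are saved under pics/ and viewed, at most 10 in all, crops included, and the job is handed in when it is done.

Besides the shell and the picture viewer there is one more tool, called after "Request:" as a command line: name --argument value ..., lists and objects as JSON in quotes. arm_command: Moves the arm, as the interface text tells. Its arguments: {"type":"object","properties":{"deltas":{"type":"array","items":{"type":"number"}},"force":{"type":"number"}},"required":["deltas"]}

```bash
mkdir -p pics
python3 - <<'E'
from cell import sensors, optics, arm
import cv2
print(sensors.observe(), arm.nose_length)
for n in("top","side"):
    cv2.imwrite(f"pics/{n}0.png",optics.get_image(n)); print(n,optics.calibration(n))
E
```

```text
{'clock': 0.0, 'joints': array([ 1.20939827,  0.43520314,  0.02497429,  1.57411947, -0.01160004,
        1.13399502, -0.0751121 ]), 'dq': array([ 2.57332047e-05,  3.74502042e-06, -4.11726725e-04, -9.43400654e-05,
        3.50761672e-04, -1.02443015e-03, -7.18523105e-04]), 'joint_efforts': array([ 2.33584979e-04, -6.67848372e+01,  9.85214263e-01, -3.14454854e+01,
       -6.04906166e-02,  4.28392121e-02,  1.64298222e-04]), 'position': array([ 0.15976848, -0.6037241 ,  0.24494864]), 'ee_rot': array([-3.11381570e+00, -4.05056788e-01,  5.42091752e-04]), 'force': array([ 0.12514066, -0.39247334,  0.01571737]), 'ft_torque': array([-0.0141351 ,  0.01640736, -0.01459518]), 'gripper_force': 0.0, 'width': 1.0017394352893965} 0.019
top {'camera_matrix': array([[590.88275485,   0.        , 319.21775317],
       [  0.        , 590.88275485, 235.6502094 ],
       [  0.        ,   0.        ,   1.        ]]), 'rvec': array([ 2.12204228, -2.1143664 ,  0.20387254]), 'tvec': array([-0.02092097,  0.6625443 ,  1.34910678])}
side {'camera_matrix': array([[567.48008535,   0.        , 316.92349591],
       [  0.        , 567.48008535, 242.06404618],
       [  0.        ,   0.        ,   1.        ]]), 'rvec': array([ 0.76566716, -2.53547825,  1.14970265]), 'tvec': array([0.51477115, 0.34897804, 0.92434529])}
```

View pics/top0.png

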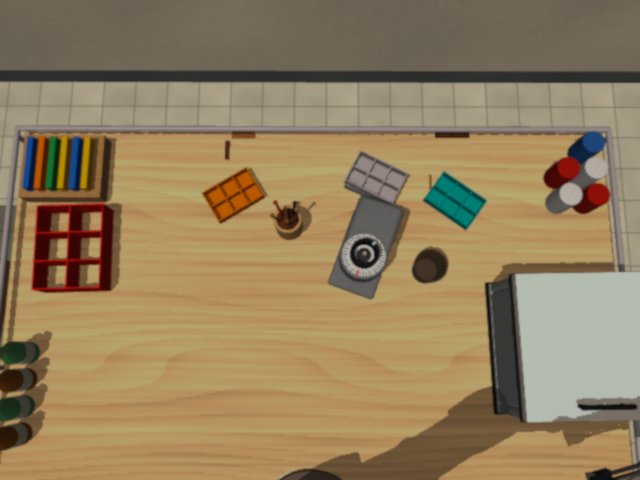

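View pics/side0.png

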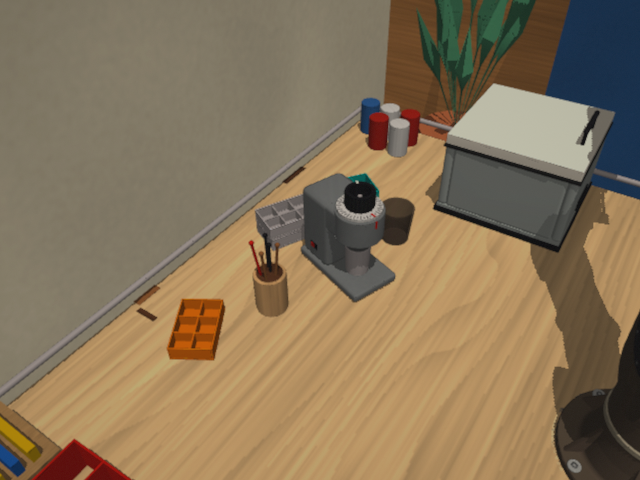

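The top view shows the grinder ring at about (364,256), the red mark at about (357,273) and a white mark near (374,243). The glass is at (430,265), the swizzle holder at (289,220) and the grey moulds at (376,178). Next I'll measure the ring precisely.

```bash
cat > h.py <<'E'
import numpy as np, cv2
from cell import sensors, optics, arm
def ray(c,uv,z):
    K=c["camera_matrix"];R,_=cv2.Rodrigues(c["rvec"]);o=-R.T@c["tvec"].ravel()
    d=R.T@np.linalg.solve(K,[uv[0],uv[1],1.]);return o+d*(z-o[2])/d[2]
def proj(c,p): return cv2.projectPoints(np.array([p],float),c["rvec"],c["tvec"],c["camera_matrix"],None)[0].ravel()
E
python3 - <<'E'
from h import *
for n,(u,v) in {"top":(364,256),"side":(360,192)}.items():
    im=cv2.imread(f"pics/{n}0.png");c=optics.calibration(n)
    b,g,r=[im[...,i].astype(int) for i in range(3)]
    red=((r>g+60)&(r>b+60)).astype(np.uint8)
    m=np.zeros_like(red);cv2.circle(m,(u,v),30,1,-1)
    ys,xs=np.nonzero(red*m);print(n,"red",xs.mean(),ys.mean(),len(xs),ray(c,(xs.mean(),ys.mean()),.196))
    dark=((im.max(2)<60)*m).astype(np.uint8)
    k=max(cv2.findContours(dark,0,2)[0],key=cv2.contourArea);print(cv2.boundingRect(k),cv2.minEnclosingCircle(k))
    e=cv2.minEnclosingCircle(k)[0];print(ray(c,e,.233))
    s=6;cv2.imwrite(f"pics/{n}c.png",cv2.resize(im[v-45:v+45,u-50:u+50],None,fx=s,fy=s,interpolation=2)[:, :])
a=cv2.imread("pics/topc.png");b=cv2.imread("pics/sidec.png")
cv2.imwrite("pics/c.png",cv2.resize(np.hstack([a,b]),(800,360)))
E
```

```text
top red 357.0 272.5 8 [ 0.55667935 -0.10002673  0.196     ]
(351, 238, 29, 30) ((364.4142761230469, 252.58570861816406), 14.813231468200684)
[ 0.59371388 -0.11359087  0.233     ]
side red 372.6666666666667 214.83333333333334 6 [ 0.55497793 -0.0998676   0.196     ]
(344, 181, 33, 32) ((360.23468017578125, 196.7244873046875), 17.556095123291016)
[ 0.58061249 -0.09346561  0.233     ]
```

View pics/c.png

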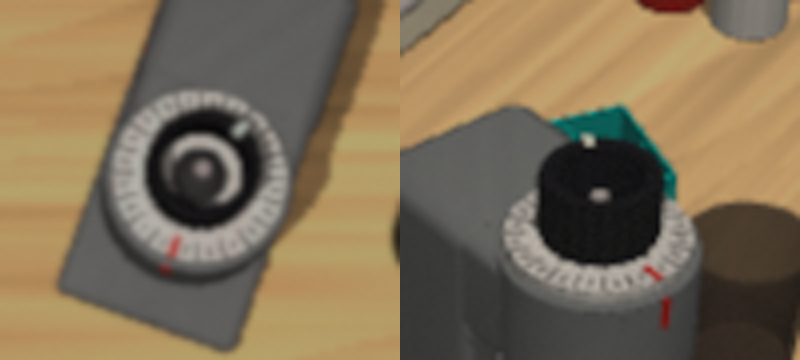

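The crop shows the ring centred near (365,252), the red index at (358,273) and the white mark at (374,243). I'll go above the ring, pre-turning the wrist counterclockwise.

Request:
arm_command --deltas '[0,0,0,0,0,0.12,91.8,0,0,0,0,0,0.12,91.8,0,0,0,0,0,0.12,91.8,0,0,0.9,0.434,0.49,0.12,91.8,0,0,0.9,0.434,0.49,0.12,91.8,0,0,0.9,0.434,0.49,0.12,91.8,0,0,0.9,0.434,0.49,0.12,91.8,0,0,0.9,0.434,0.49,0.12,91.8,0,0,0.9,0.434,0.49,0.12,91.8,0,0,0.9,0.434,0.49,0.12,91.8,0,0,0.9,0.434,0.49,0.12,91.8,0,0,0.9,0.434,0.49,0.12,91.8,0,0,0.9,0.434,0.49,0.12,91.8,0,0,0.9,0.434,0.49,0.12,91.8,0,0,0.9,0.434,0.49,0.12,91.8,0,0,0.9,0.434,0.49,0.12,91.8,0,0,0.9,0.434,0.49,0.12,91.8,0,0,0.9,0.434,0.49,0.12,91.8,0,0,0.9,0.434,0.49,0.12,91.8,0,0,0.9,0.434,0.49,0.12,91.8]' --force 30

```text
clock: 2.1
position: [0.5931, -0.1161, 0.3658]
ee_rot: [2.109, 2.328, -0.002]
force: [-0.3, 0.1, -0.3]
width: 0.999
gripper_force: 0.0
```

Run:
```python
from h import *
s=sensors.observe();print(s["clock"],s["joints"].round(3),s["position"],s["ee_rot"])
c=optics.calibration("wrist");cv2.imwrite("pics/w1.png",optics.get_image("wrist"))
np.save("w1.npy",c,allow_pickle=True)
print(proj(c,(.594,-.114,.233)))
```

```text
2.1 [ 0.437  0.379 -0.488  1.4    0.178  1.407  0.049] [ 0.59313848 -0.11609832  0.36575922] [ 2.10855943e+00  2.32832291e+00 -1.56503273e-03]
[317.03697276 240.64257611]
```

View pics/w1.png

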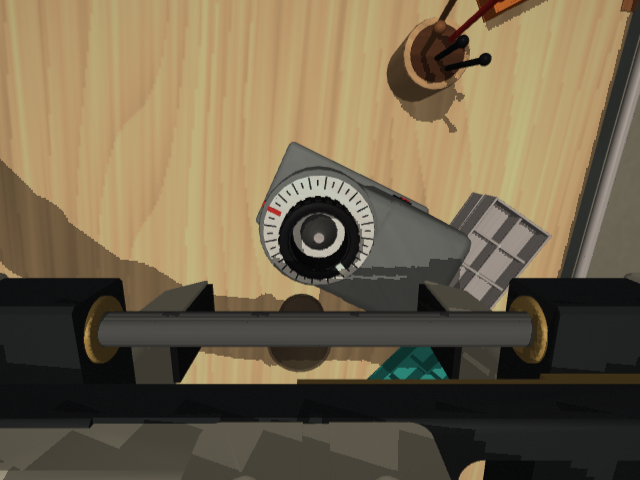

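The wrist view shows the ring near (319,237), the white mark at (341,268) and the red mark at (274,211). The glass sits under the gripper's image. Now for the refined figures.

Run:
```python
from h import *
c=np.load("w1.npy",allow_pickle=True).item();im=cv2.imread("pics/w1.png")
b,g,r=[im[...,i].astype(int) for i in range(3)]
m=np.zeros(im.shape[:2],np.uint8);cv2.circle(m,(320,235),65,1,-1)
red=((r>g+60)&(r>b+60)&(m>0));ys,xs=np.nonzero(red);R=ray(c,(xs.mean(),ys.mean()),.196);print("red",xs.mean(),ys.mean(),R)
m[:]=0;cv2.circle(m,(319,236),43,1,-1)
dark=((im.max(2)<60)*m).astype(np.uint8)
k=max(cv2.findContours(dark,0,1)[0],key=cv2.contourArea);print(cv2.boundingRect(k),cv2.fitEllipse(k))
C=ray(c,cv2.minEnclosingCircle(k)[0],.233);print("C",C)
w=((im.min(2)>140)*m).astype(np.uint8)
for k in cv2.findContours(w,0,1)[0]:
    if cv2.contourArea(k)>3:
        e=k[:,0].mean(0);W=ray(c,e,.233);d=(W-C)[:2];f=(R-C)[:2];a=np.arctan2(d[1],d[0])-np.arctan2(f[1],f[0]);print(e,np.hypot(*d),np.hypot(*f),a%(2*np.pi))
```

```text
red 272.73333333333335 210.21333333333334 [ 0.55611831 -0.10056244  0.196     ]
(278, 196, 82, 84) ((318.4021301269531, 237.40476989746094), (79.63087463378906, 81.56576538085938), 28.603883743286133)
C [ 0.59535672 -0.11164066  0.233     ]
[339.68421053 267.21052632] 0.02754835478839347 0.0407722919928755 2.5417100020966585
[317.5        239.42857143] 0.0017917535495307682 0.0407722919928755 1.1798626480493297
[325.92647059 242.49264706] 0.006179114521246252 0.0407722919928755 2.888306287466902
[312.84980237 211.42687747] 0.020093960823513498 0.0407722919928755 5.318625303983076
```

Request:
arm_command --deltas '[0,0,0.1,0,0,0,91.8,0,0,0.2,0,0,0,91.8,0,0,0.3,0,0,0,91.8,0,0,0.4,0,0,0,91.8,0,0,0.5,0,0,0,91.8,0,0,0.6,0,0,0,91.8,0,0,0.7,0,0,0,91.8,0,0,0.8,0,0,0,91.8,0,0,0.9,0,0,0,91.8,0,0,1,0,0,0,91.8,0,0,1,0,0,0,91.8,0,0,1,0,0,0,91.8]'

```text
clock: 3.35
position: [0.5934, -0.1156, 0.3658]
ee_rot: [0.158, -3.138, 0.001]
force: [0.3, 0.8, 0.2]
width: 1.002
gripper_force: 0.0
```

Run:
```python
from h import *
s=sensors.observe();print(s["clock"],s["joints"].round(3),s["position"],s["ee_rot"],s["force"],s["ft_torque"])
```

```text
3.35 [ 0.633  0.448 -0.816  1.382  0.324  1.448  1.499] [ 0.59343599 -0.11558628  0.36584074] [ 1.57921482e-01 -3.13758641e+00  7.30000880e-04] [0.251134   0.82007636 0.16203552] [ 0.12378719 -0.15901852  0.01510428]
```

Request:
arm_command --deltas '[0,0,0.1,0.002,0.0034,0,91.8,0,0,0.2,0.002,0.0034,0,91.8,0,0,0.3,0.002,0.0034,0,91.8,0,0,0.4,0.002,0.0034,0,91.8,0,0,0.5,0.002,0.0034,0,91.8,0,0,0.6,0.002,0.0034,0,91.8,0,0,0.6,0.002,0.0034,-0.03,91.8,0,0,0.6,0.002,0.0034,-0.06,91.8,0,0,0.6,0.002,0.0034,-0.085,91.8,0,0,0.6,0.002,0.0034,-0.1,91.8,0,0,0.6,0.002,0.0034,-0.1,91.8,0,0,0.6,0.002,0.0034,-0.1,91.8]'

```text
clock: 4.55
position: [0.5962, -0.1109, 0.2666]
ee_rot: [-1.565, 2.723, -0.001]
force: [-0.1, 0.4, 1.1]
width: 1.002
gripper_force: 0.0
```

Run:
```python
from h import *
s=sensors.observe();print(s["clock"],s["joints"].round(3),s["position"],s["ee_rot"],s["force"],s["ft_torque"])
```

```text
4.55 [ 0.73   0.579 -1.003  1.535  0.499  1.303  2.281] [ 0.59623    -0.11091663  0.2666456 ] [-1.56472295e+00  2.72345915e+00 -5.79876255e-04] [-0.12127454  0.39100779  1.08620586] [ 0.15275332 -0.05069315 -0.04165599]
```

Request:
arm_command --deltas '[0,0,0,-0.001,-0.0013,-0.02,91.8,0,0,0,-0.001,-0.0013,-0.035,91.8,0,0,0,-0.001,-0.0013,-0.0435,91.8,0,0,0,-0.001,-0.0013,-0.0435,91.8,0,0,0,-0.001,-0.0013,-0.0435,91.8,0,0,0,-0.001,-0.0013,-0.0435,50,0,0,0,-0.001,-0.0013,-0.0435,50,0,0,0,-0.001,-0.0013,-0.0435,50,0,0,0,-0.001,-0.0013,-0.0435,50,0,0,0,-0.001,-0.0013,-0.0435,50,0,0,0,-0.001,-0.0013,-0.0435,50]' --force 30

```text
clock: 5.65
position: [0.5961, -0.1128, 0.2226]
ee_rot: [-1.564, 2.722, -0.002]
force: [5.4, -1.7, -1.6]
width: 0.671
gripper_force: 30.0
```

Run:
```python
from h import *
s=sensors.observe();print(s["clock"],s["joints"].round(3),s["position"],s["ee_rot"],s["force"],s["ft_torque"],s["width"],s["gripper_force"])
```

```text
5.65 [ 0.724  0.614 -0.982  1.597  0.536  1.221  2.252] [ 0.59611418 -0.11276468  0.22256628] [-1.56440832e+00  2.72210545e+00 -2.34402252e-03] [ 5.37265844 -1.65466537 -1.60973515] [-0.08387477 -0.85041058  0.0575043 ] 0.6709015457913935 29.992522540633217
```

Request:
arm_command --deltas '[0,0,-0.05,0,0,0,50,0,0,-0.1,0,0,0,50,0,0,-0.15,0,0,0,50,0,0,-0.2,0,0,0,50,0,0,-0.25,0,0,0,50,0,0,-0.3,0,0,0,50,0,0,-0.35,0,0,0,50,0,0,-0.4,0,0,0,50,0,0,-0.45,0,0,0,50,0,0,-0.5,0,0,0,50,0,0,-0.55,0,0,0,50,0,0,-0.6,0,0,0,50,0,0,-0.65,0,0,0,50,0,0,-0.7,0,0,0,50,0,0,-0.75,0,0,0,50,0,0,-0.8,0,0,0,50,0,0,-0.85,0,0,0,50,0,0,-0.9,0,0,0,50,0,0,-0.95,0,0,0,50,0,0,-0.95,0,0,0,50]' --force 40

```text
clock: 7.65
position: [0.5968, -0.1149, 0.2226]
ee_rot: [0.706, 3.057, -0.003]
force: [7.2, -6.5, -3.0]
width: 0.671
gripper_force: 40.0
```

```bash
cat > st.py <<'E'
from h import *
from scipy.spatial.transform import Rotation as Q
s=sensors.observe();y=Q.from_rotvec(s["ee_rot"]).as_matrix()[:,1]
print(s["clock"],s["joints"].round(3),s["position"].round(4),"yaw",np.arctan2(y[1],y[0]).round(4),"F",s["force"].round(1),"T",s["ft_torque"].round(3),s["width"].round(3),s["gripper_force"])
E
python3 st.py
python3 - <<'E'
from h import *
cv2.imwrite("pics/w2.png",optics.get_image("wrist")[100:500])
E
```

```text
Traceback (most recent call last):
  File "st.py", line 4, in <module>
    print(s["clock"],s["joints"].round(3),s["position"].round(4),"yaw",np.arctan2(y[1],y[0]).round(4),"F",s["force"].round(1),"T",s["ft_torque"].round(3),s["width"].round(3),s["gripper_force"])
                                                                                                                                                          ^^^^^^^^^^^^^^^^
AttributeError: 'float' object has no attribute 'round'
```

View pics/w2.png

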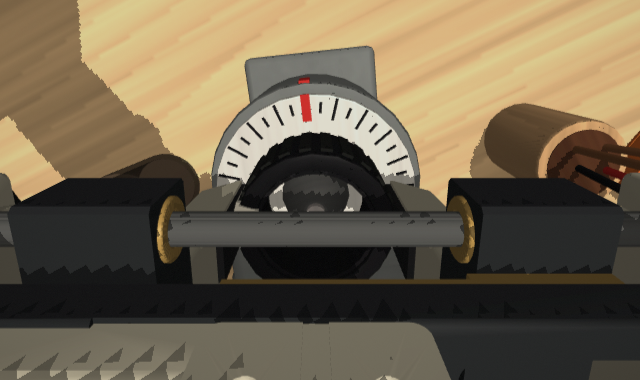

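```bash
sed -i 's/s\["width"\].round(3)/round(s["width"],3)/' st.py; python3 st.py
```

```text
7.7 [ 0.523  0.501 -0.622  1.612  0.318  1.126  0.941] [ 0.5968 -0.1148  0.2226] yaw 1.119 F [ 8.1 -7.4 -4.1] T [-1.301 -1.844 -0.427] 0.671 39.99231575173326
```

Request:
arm_command --deltas '[0,0,-0.05,0,0,0,50,0,0,-0.1,0,0,0,50,0,0,-0.15,0,0,0,50,0,0,-0.2,0,0,0,50,0,0,-0.25,0,0,0,50,0,0,-0.3,0,0,0,50,0,0,-0.35,0,0,0,50,0,0,-0.38,0,0,0,50,0,0,-0.41,0,0,0,50,0,0,-0.41,0,0,0,50,0,0,-0.41,0,0,0,50]'

```text
clock: 8.8
position: [0.5961, -0.1155, 0.2226]
ee_rot: [1.634, 2.678, -0.002]
force: [5.5, -8.6, -1.8]
width: 0.67
gripper_force: 40.0
```

```bash
python3 st.py
```

```text
8.8 [ 0.427  0.47  -0.471  1.621  0.237  1.103  0.368] [ 0.5961 -0.1155  0.2226] yaw 0.4753 F [ 5.5 -8.6 -1.8] T [-1.782 -1.404 -0.206] 0.67 39.99234448856441
```

Request:
arm_command --deltas '[0,0,-0.02,0,0,0,50,0,0,-0.038,0,0,0,50,0,0,-0.038,0,0,0,50,0,0,-0.038,0,0,0,50]'

```text
clock: 9.2
position: [0.596, -0.1156, 0.2226]
ee_rot: [1.713, 2.629, -0.003]
force: [4.5, -9.2, -3.0]
width: 0.666
gripper_force: 40.0
```

```bash
python3 st.py
```

```text
9.2 [ 0.418  0.468 -0.457  1.622  0.229  1.102  0.315] [ 0.596  -0.1156  0.2226] yaw 0.4159 F [ 4.5 -9.2 -3. ] T [-1.748 -1.414 -0.08 ] 0.666 39.99223314720439
```

Request:
arm_command --deltas '[0,0,-0.01,0,0,0,50,0,0,-0.02,0,0,0,50,0,0,-0.02,0,0,0,50]'

```text
clock: 9.5
position: [0.596, -0.1156, 0.2226]
ee_rot: [1.754, 2.601, -0.002]
force: [4.1, -10.6, -2.3]
width: 0.667
gripper_force: 40.0
```

```bash
python3 st.py
```

```text
9.5 [ 0.413  0.467 -0.45   1.623  0.226  1.101  0.287] [ 0.596  -0.1156  0.2226] yaw 0.3844 F [  4.1 -10.6  -2.3] T [-1.804 -1.328  0.185] 0.667 39.99228980625048
```

Request:
arm_command --deltas '[0,0,-0.01,0,0,0,50,0,0,-0.02,0,0,0,50,0,0,-0.02,0,0,0,50]'

```text
clock: 9.8
position: [0.596, -0.1156, 0.2225]
ee_rot: [1.794, 2.574, -0.003]
force: [3.5, -9.5, -2.1]
width: 0.669
gripper_force: 40.0
```

```bash
python3 st.py
```

```text
9.8 [ 0.408  0.465 -0.443  1.623  0.222  1.1    0.259] [ 0.596  -0.1156  0.2225] yaw 0.3534 F [ 3.5 -9.5 -2.1] T [-1.814 -1.414  0.478] 0.669 39.99265686768922
```

Request:
arm_command --deltas '[0,0,-0.01,0,0,0,50,0,0,-0.015,0,0,0,50,0,0,-0.015,0,0,0,50]'

```text
clock: 10.1
position: [0.5959, -0.1156, 0.2226]
ee_rot: [1.823, 2.553, -0.003]
force: [3.6, -9.1, -2.4]
width: 0.668
gripper_force: 40.0
```

```bash
python3 st.py
```

```text
10.1 [ 0.405  0.464 -0.438  1.624  0.219  1.099  0.238] [ 0.5959 -0.1156  0.2226] yaw 0.3304 F [ 3.6 -9.1 -2.4] T [-1.791 -1.385  0.627] 0.668 39.99300884781405
```

Request:
arm_command --deltas '[0,0,-0.01,0,0,0,50,0,0,-0.012,0,0,0,50,0,0,-0.012,0,0,0,50]'

```text
clock: 10.4
position: [0.5959, -0.1156, 0.2226]
ee_rot: [1.849, 2.535, -0.002]
force: [4.3, -9.7, -2.3]
width: 0.67
gripper_force: 40.0
```

```bash
python3 st.py
```

```text
10.4 [ 0.402  0.464 -0.433  1.624  0.217  1.099  0.221] [ 0.5959 -0.1156  0.2226] yaw 0.3106 F [ 4.3 -9.7 -2.3] T [-1.868 -1.25  -0.037] 0.67 39.992544765846105
```

Request:
arm_command --deltas '[0,0,-0.05,0,0,0,50,0,0,-0.1,0,0,0,50,0,0,-0.133,0,0,0,50,0,0,-0.133,0,0,0,50,0,0,-0.133,0,0,0,50]'

```text
clock: 10.9
position: [0.5956, -0.1157, 0.2225]
ee_rot: [2.103, 2.328, -0.003]
force: [1.9, -9.4, 0.1]
width: 0.666
gripper_force: 40.0
```

```bash
python3 st.py
```

```text
10.9 [ 0.37   0.456 -0.385  1.627  0.192  1.093  0.033] [ 0.5956 -0.1157  0.2225] yaw 0.1015 F [ 1.9 -9.4  0.1] T [-1.98  -0.913 -0.107] 0.666 39.9929362614057
```

Request:
arm_command --deltas '[0,0,-0.01,0,0,0,50,0,0,-0.02,0,0,0,50,0,0,-0.02,0,0,0,50]'

```text
clock: 11.2
position: [0.5956, -0.1157, 0.2225]
ee_rot: [2.139, 2.295, -0.003]
force: [1.4, -9.9, -0.9]
width: 0.67
gripper_force: 40.0
```

```bash
python3 st.py
```

```text
11.2 [ 0.365  0.455 -0.378  1.628  0.188  1.092  0.005] [ 0.5956 -0.1157  0.2225] yaw 0.0702 F [ 1.4 -9.9 -0.9] T [-1.94  -0.972  0.225] 0.67 39.99321101888199
```

Request:
arm_command --deltas '[0,0,-0.01,0,0,0,50,0,0,-0.02,0,0,0,50,0,0,-0.02,0,0,0,50]'

```text
clock: 11.5
position: [0.5955, -0.1157, 0.2226]
ee_rot: [2.174, 2.262, -0.003]
force: [1.3, -10.9, -1.8]
width: 0.668
gripper_force: 40.0
```

```bash
python3 st.py
```

```text
11.5 [ 0.36   0.454 -0.371  1.628  0.185  1.092 -0.023] [ 0.5955 -0.1157  0.2226] yaw 0.0395 F [  1.3 -10.9  -1.8] T [-1.974 -0.969  0.608] 0.668 39.993099915009225
```

Request:
arm_command --deltas '[0,0,-0.01,0,0,0,50,0,0,-0.015,0,0,0,50,0,0,-0.015,0,0,0,50]'

```text
clock: 11.8
position: [0.5955, -0.1157, 0.2226]
ee_rot: [2.2, 2.237, -0.003]
force: [1.6, -9.8, -0.2]
width: 0.665
gripper_force: 40.0
```

```bash
python3 st.py
```

```text
11.8 [ 0.356  0.453 -0.366  1.628  0.182  1.091 -0.043] [ 0.5955 -0.1157  0.2226] yaw 0.0166 F [ 1.6 -9.8 -0.2] T [-1.996 -0.932  0.846] 0.665 39.99293564935215
```

Request:
arm_command --deltas '[0,0,-0.006,0,0,0,50,0,0,-0.012,0,0,0,50,0,0,-0.012,0,0,0,50]'

```text
clock: 12.1
position: [0.5955, -0.1156, 0.2226]
ee_rot: [2.221, 2.215, -0.003]
force: [1.3, -10.1, -0.9]
width: 0.667
gripper_force: 40.0
```

```bash
python3 st.py
```

```text
12.1 [ 0.353  0.453 -0.361  1.629  0.18   1.091 -0.061] [ 0.5955 -0.1156  0.2226] yaw -0.0027 F [  1.3 -10.1  -0.9] T [-1.953 -0.854  0.488] 0.667 39.993096057587536
```

```bash
python3 - <<'E'
from h import *
c=optics.calibration("wrist");a=optics.get_image("wrist");np.save("w3.npy",c,allow_pickle=True)
cv2.imwrite("pics/w3full.png",a)
s=optics.get_image("side")
cv2.imwrite("pics/w3.png",np.hstack([cv2.resize(a[160:400,180:460],(467,400)),cv2.resize(s[150:270,310:410],(333,400))]))
E
python3 st.py
```

```text
12.2 [ 0.353  0.453 -0.361  1.629  0.18   1.091 -0.06 ] [ 0.5955 -0.1157  0.2225] yaw -0.0025 F [ 1.  -9.6 -1. ] T [-1.984 -0.868  0.543] 0.669 39.99315910739824
```

View pics/w3.png

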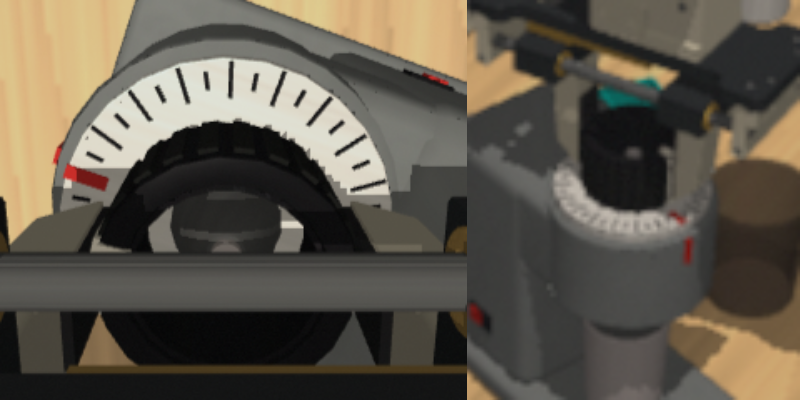

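The wrist crop (left) shows the red index at (85,178), just above the left finger, and the white mark isn't obvious. I'll zoom in and brighten next to that finger.

Run:
```python
from h import *
c=np.load("w3.npy",allow_pickle=True).item();a=cv2.imread("pics/w3full.png")
C=np.array([.5955,-.1135,.233]);p=[]
for th in (0,.1,.2,.3,-.1,-.3): 
    an=2.854+th; print(th,proj(c,C+.0265*np.array([np.cos(an),np.sin(an),0])).round(1))
cv2.imwrite("pics/w4.png",cv2.convertScaleAbs(cv2.resize(a[250:330,190:290],(800,600),interpolation=2),alpha=2.0))
```

```text
0 [246.  310.2]
0.1 [244.6 316.7]
0.2 [244.  323.3]
0.3 [244.1 329.8]
-0.1 [248.  303.8]
-0.3 [254.3 291.7]
```

View pics/w4.png

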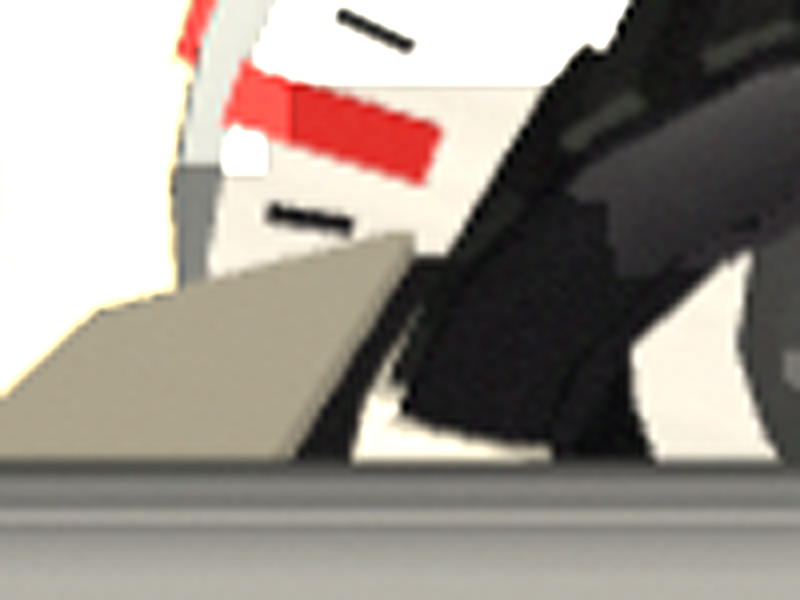

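The bright sliver by the left finger, about pixel (249,308), is the edge of the white mark. That puts the ring near 0 rad, the 8th click, so it did not snap on. I'll grip harder and confirm the stop by feel.

Request:
arm_command --deltas '[0,0,0,0,0,0,50,0,0,0,0,0,0,50,0,0,-0.01,0,0,0,50,0,0,-0.015,0,0,0,50,0,0,-0.015,0,0,0,50]' --force 60

```text
clock: 12.7
position: [0.5955, -0.1157, 0.2226]
ee_rot: [2.247, 2.189, -0.003]
force: [1.4, -10.2, -0.6]
width: 0.669
gripper_force: 60.0
```

```bash
python3 st.py
```

```text
12.7 [ 0.35   0.452 -0.356  1.629  0.177  1.09  -0.082] [ 0.5955 -0.1157  0.2226] yaw -0.0259 F [  1.4 -10.2  -0.6] T [-2.018 -0.89   0.792] 0.669 59.99324263451854
```

Request:
arm_command --deltas '[0,0,-0.006,0,0,0,50,0,0,-0.012,0,0,0,50,0,0,-0.012,0,0,0,50]'

```text
clock: 13.0
position: [0.5955, -0.1157, 0.2226]
ee_rot: [2.267, 2.168, -0.003]
force: [1.7, -10.6, -0.8]
width: 0.671
gripper_force: 60.0
```

```bash
python3 st.py
```

```text
13.0 [ 0.347  0.451 -0.352  1.629  0.175  1.09  -0.098] [ 0.5955 -0.1157  0.2226] yaw -0.0446 F [  1.7 -10.6  -0.8] T [-2.032 -0.837  0.837] 0.671 59.99330636142986
```

Request:
arm_command --deltas '[0,0,-0.006,0,0,0,50,0,0,-0.012,0,0,0,50,0,0,-0.012,0,0,0,50]'

```text
clock: 13.3
position: [0.5954, -0.1156, 0.2225]
ee_rot: [2.287, 2.147, -0.003]
force: [0.5, -10.6, -0.3]
width: 0.668
gripper_force: 60.0
```

```bash
python3 st.py
```

```text
13.3 [ 0.344  0.451 -0.348  1.63   0.173  1.089 -0.115] [ 0.5954 -0.1156  0.2225] yaw -0.0632 F [  0.5 -10.6  -0.3] T [-1.999 -0.879  1.043] 0.668 59.99330096907215
```

The torque reached 1.04 N m with no snap, well past the 0.63 N m click peak, so this is the firm stop. Pressed ring offset and windup come to about 0.08 rad, so I'll turn back about 1.34 rad and open the fingers.

Request:
arm_command --deltas '[0,0,0.05,0,0,0,50,0,0,0.1,0,0,0,50,0,0,0.15,0,0,0,50,0,0,0.2,0,0,0,50,0,0,0.25,0,0,0,50,0,0,0.3,0,0,0,50,0,0,0.35,0,0,0,50,0,0,0.4,0,0,0,50,0,0,0.45,0,0,0,50,0,0,0.5,0,0,0,50,0,0,0.55,0,0,0,50,0,0,0.6,0,0,0,50,0,0,0.65,0,0,0,50,0,0,0.7,0,0,0,50,0,0,0.75,0,0,0,50,0,0,0.8,0,0,0,50,0,0,0.855,0,0,0,50,0,0,0.855,0,0,0,50,0,0,0.855,0,0,0,50]'

```text
clock: 15.2
position: [0.5969, -0.1144, 0.2226]
ee_rot: [0.455, 3.104, -0.002]
force: [7.1, -7.2, -4.8]
width: 0.662
gripper_force: 60.0
```

```bash
python3 st.py
```

```text
15.2 [ 0.546  0.51  -0.66   1.61   0.339  1.133  1.084] [ 0.5969 -0.1144  0.2226] yaw 1.2799 F [ 7.1 -7.2 -4.8] T [-0.751 -2.017  0.524] 0.662 59.992955787456594
```

Request:
arm_command --deltas '[0,0,0.03,0,0,0,50,0,0,0.05,0,0,0,50,0,0,0.05,0,0,0,50]'

```text
clock: 15.5
position: [0.5969, -0.1144, 0.2226]
ee_rot: [0.332, 3.12, -0.002]
force: [8.7, -6.7, -4.2]
width: 0.67
gripper_force: 60.0
```

```bash
python3 st.py
```

```text
15.5 [ 0.558  0.515 -0.678  1.609  0.35   1.137  1.154] [ 0.5969 -0.1144  0.2226] yaw 1.3587 F [ 8.7 -6.7 -4.2] T [-0.945 -1.901 -0.072] 0.67 59.990376529167406
```

Request:
arm_command --deltas '[0,0,0,0,0,0,91.8,0,0,0,0,0,0,91.8,0,0,0,0,0,0,91.8,0,0,0,0,0,0,91.8,0,0,0,0,0,0,91.8,0,0,0,0,0,0.03,91.8,0,0,0,0,0,0.06,91.8,0,0,0,0,0,0.1,91.8,0,0,0,0,0,0.143,91.8,0,0,0,0,0,0.143,91.8,0,0,0,0,0,0.143,91.8,0,0,0,0,0,0.143,91.8]'

```text
clock: 16.7
position: [0.5944, -0.1122, 0.3641]
ee_rot: [-0.33, -3.122, 0.0]
force: [0.5, -0.1, -0.7]
width: 0.999
gripper_force: 0.0
```

```bash
python3 st.py
python3 - <<'E'
from h import *
c=optics.calibration("wrist");im=optics.get_image("wrist");cv2.imwrite("pics/w5.png",im)
C=np.array([.5955,-.1118,.233]);R=np.array([.5561,-.1006])
print(proj(c,C))
u=proj(c,C).round().astype(int);m=np.zeros(im.shape[:2],np.uint8);cv2.circle(m,tuple(map(int,u)),50,1,-1)
b,g,r=[im[...,i].astype(int) for i in range(3)]
red=((r>g+60)&(r>b+60));M=np.zeros_like(m);cv2.circle(M,tuple(map(int,u)),75,1,-1)
ys,xs=np.nonzero(red&(M>0));R=ray(c,(xs.mean(),ys.mean()),.196)
k=max(cv2.findContours(((im.max(2)<60)*m).astype(np.uint8),0,1)[0],key=cv2.contourArea);e=cv2.minEnclosingCircle(k);C2=ray(c,e[0],.233);print(e,C2,R)
f=(R-C)[:2]
for k in cv2.findContours(((im.min(2)>130)*m).astype(np.uint8),1,1)[0]:
    if cv2.contourArea(k)>3:
        q=k[:,0].mean(0);d=(ray(c,q,.233)-C)[:2];print(q,np.hypot(*d),((np.arctan2(d[1],d[0])-np.arctan2(f[1],f[0]))%(2*np.pi)))
E
```

```text
16.7 [ 0.565  0.423 -0.707  1.388  0.273  1.43   1.224] [ 0.5944 -0.1122  0.3641] yaw 1.36 F [ 0.5 -0.1 -0.7] T [ 0.127 -0.169  0.03 ] 0.999 0.0
[317.54473815 246.3193649 ]
((318.53594970703125, 247.64085388183594), 48.66548538208008) [ 0.59663736 -0.1112942   0.233     ] [ 0.55499565 -0.10048462  0.196     ]
[314.36666667 286.33333333] 0.031359450253934516 3.1265330389922656
[299.48148148 285.37037037] 0.03341758755806258 2.7812638670672527
[281.17647059 273.88235294] 0.03468732535040269 2.2948897841652105
[275.66666667 268.73333333] 0.03582833727009788 2.1357311811365456
[272.21428571 262.07142857] 0.035913360644599296 1.9754751871469196
[354.52173913 262.82608696] 0.03038908652034125 4.342355934816064
[270.18181818 255.18181818] 0.035816102173071476 1.8220569230380637
[360.         249.92857143] 0.031533837377508304 4.685844854983278
[269.5        247.83333333] 0.03552300969508 1.6640465050424087
[313.2  242.28] 0.004431107322783149 0.8683057148116484
[362.26666667 235.4       ] 0.03377791769837135 5.0196624030161985
[306.77142857 247.27142857] 0.00798979117111791 1.7223901342700767
[324.64819945 221.44598338] 0.019297903595923104 6.074564822426346
```

View pics/w5.png

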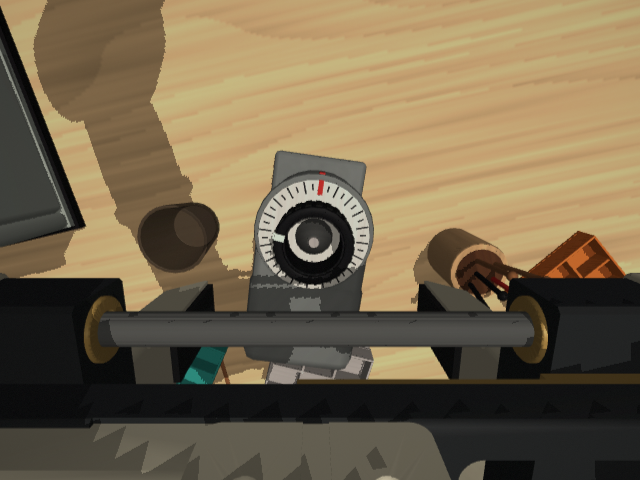

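The white mark is now at (279,238), the red at (321,187) and the ring centre at about (315,242). The glass and swizzle holder are standing undisturbed. Next, the angle.

Run:
```python
from h import *
c=optics.calibration("wrist");im=cv2.imread("pics/w5.png")
R=ray(c,(321,187),.196)
s=im[225:252,268:292].min(2);ys,xs=np.nonzero(s>120);
n,l,st,ce=cv2.connectedComponentsWithStats((s>120).astype(np.uint8));print([(ce[i]+[268,225],st[i,4]) for i in range(1,n)])
for C in ([.5953,-.1120,.233],[.596,-.1125,.233]):
  C=np.array(C);f=(R-C)[:2]
  for q in [(279,238.5)]:
    d=(ray(c,q,.233)-C)[:2];print(proj(c,C),np.hypot(*d),np.hypot(*f),(np.arctan2(d[1],d[0])-np.arctan2(f[1],f[0]))%(2*np.pi))
```

```text
[(array([274.19883041, 234.21052632]), np.int32(171)), (array([289.9 , 237.55]), np.int32(60)), (array([269.15789474, 247.84210526]), np.int32(19))]
[317.31291646 246.42167377] 0.028741985011502002 0.040360688583541006 1.437258520434911
[316.84871158 247.46022941] 0.028584527449959395 0.04117480451691363 1.4145691295466332
```

Run:
```python
from h import *
def meas(im,c,u,mark,rad):
    m=np.zeros(im.shape[:2],np.uint8);cv2.circle(m,u,rad,1,-1)
    dark=((im.max(2)<62)*m).astype(np.uint8)
    k=max(cv2.findContours(dark,0,1)[0],key=cv2.contourArea)
    h=cv2.convexHull(k);e=cv2.fitEllipse(h);C=ray(c,e[0],.233)
    b,g,r=[im[...,i].astype(int) for i in range(3)]
    M=np.zeros_like(m);cv2.circle(M,u,62,1,-1);ys,xs=np.nonzero((r>g+60)&(r>b+60)&(M>0));
    # collar-top red only: keep those near 41 mm
    P=np.array([ray(c,p,.196) for p in zip(xs,ys)]);R=P.mean(0)
    d=(ray(c,mark,.233)-C)[:2];f=(R-C)[:2]
    print(e,C,R,np.hypot(*d),np.hypot(*f),(np.arctan2(d[1],d[0])-np.arctan2(f[1],f[0]))%(2*np.pi))
meas(cv2.imread("pics/w1.png"),np.load("w1.npy",allow_pickle=True).item(),(319,236),(340,267.3),42)
for r in(41,43,45): meas(cv2.imread("pics/w5.png"),optics.calibration("wrist"),(316,242),(279,238.5),r)
```

```text
((318.7303771972656, 237.33030700683594), (80.7598648071289, 82.10345458984375), 166.46292114257812) [ 0.59499588 -0.11137902  0.233     ] [ 0.5567062  -0.10087727  0.196     ] 0.028174556683537064 0.03970373576200345 2.5437141277842437
((314.6264953613281, 242.32110595703125), (78.16380310058594, 82.17604064941406), 166.89036560058594) [ 0.59184753 -0.11328189  0.233     ] [ 0.55686619 -0.10124562  0.196     ] 0.026291415591630018 0.03699414237658356 1.5807935694505106
((313.85736083984375, 243.07545471191406), (80.17658233642578, 85.3669204711914), 159.86770629882812) [ 0.59228597 -0.11395538  0.233     ] [ 0.55686619 -0.10124562  0.196     ] 0.02579856820392729 0.037631093424669214 1.5695534033484524
((313.7278137207031, 244.26785278320312), (81.25569915771484, 87.48636627197266), 165.1696014404297) [ 0.59314794 -0.11423936  0.233     ] [ 0.55686619 -0.10124562  0.196     ] 0.025839466710793024 0.03853832831739234 1.5338185907148487
```

Run:
```python
from h import *
im=cv2.imread("pics/w5.png");c=optics.calibration("wrist")
hsv=im.astype(int);red=((hsv[...,2]>hsv[...,1]+60)&(hsv[...,2]>hsv[...,0]+60))
ys,xs=np.nonzero(red[165:205,305:335]);print(sorted(set(ys+165)),xs.mean()+305)
for y0,y1 in((165,205),(178,205)):
    ys,xs=np.nonzero(red[y0:y1,305:335]);R=ray(c,(xs.mean()+305,ys.mean()+y0),.196)
    for q in((278,238),(280,239)):
        D=np.hypot(*(ray(c,q,.233)-R)[:2])*1e3;print(ys.mean()+y0,D,np.arccos((26.5**2+41**2-D**2)/(2*26.5*41)))
cw=np.load("w1.npy",allow_pickle=True).item();R=ray(cw,(273.7,210.8),.196);print(np.hypot(*(ray(cw,(340,267.3),.233)-R)[:2]))
z=cv2.resize(im[165:305,235:395],(800,600)[:2] if 0 else (640,560),interpolation=2)
cv2.imwrite("pics/z5.png",z)
```

```text
[np.int64(172), np.int64(173), np.int64(174), np.int64(180), np.int64(181), np.int64(182), np.int64(183), np.int64(184), np.int64(185), np.int64(186), np.int64(187), np.int64(188), np.int64(189), np.int64(190), np.int64(191), np.int64(192), np.int64(193), np.int64(194)] 320.5730337078652
184.76404494382024 47.625446862388365 1.5178185752924658
184.76404494382024 47.25447129247696 1.501590179216256
187.0 46.139893959797796 1.4534725056362336
187.0 45.73521409255537 1.4362256945747345
0.06470268287426897
```

View pics/z5.png

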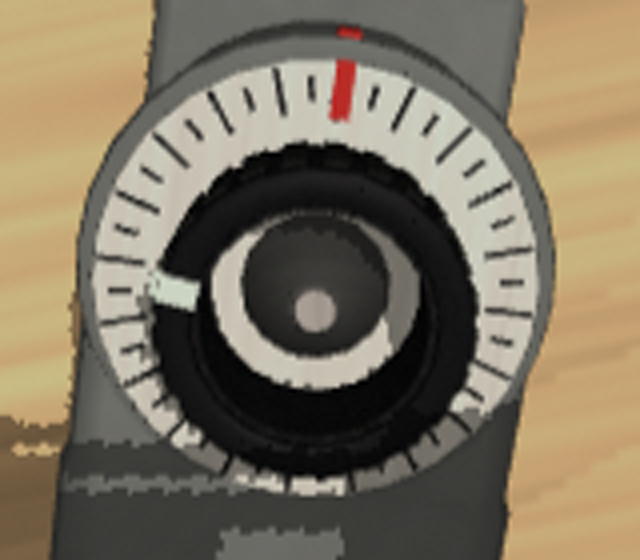

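The zoom shows the mark 90° counterclockwise of the red, so the ring is at about 1.57 rad. That is 3 clicks below the start, while the gripper turned 4 net, so the pads slipped on the ring by about a click. I'll repeat the touch at full grip, with the mark kept in the wrist camera's view.

Request:
arm_command --deltas '[0,0,0.09,0,0,0,91.8,0,0,0.18,0,0,0,91.8,0,0,0.27,0,0,0,91.8,0,0,0.36,0,0,0,91.8,0,0,0.45,0,0,0,91.8,0,0,0.54,0,0,0,91.8,0,0,0.63,0.0015,-0.002,0,91.8,0,0,0.72,0.0015,-0.002,0,91.8,0,0,0.82,0.0015,-0.002,0,91.8,0,0,0.82,0.0015,-0.002,-0.03,91.8,0,0,0.82,0.0015,-0.002,-0.07,91.8,0,0,0.82,0.0015,-0.002,-0.11,91.8,0,0,0.82,0.0015,-0.002,-0.13,91.8,0,0,0.82,0.0015,-0.002,-0.143,91.8,0,0,0.82,0.0015,-0.002,-0.143,91.8,0,0,0.82,0.0015,-0.002,-0.143,50,0,0,0.82,0.0015,-0.002,-0.143,50,0,0,0.82,0.0015,-0.002,-0.143,50,0,0,0.82,0.0015,-0.002,-0.143,50,0,0,0.82,0.0015,-0.002,-0.143,50]' --force 60

```text
clock: 18.75
position: [0.5958, -0.1135, 0.2229]
ee_rot: [1.611, -2.696, -0.001]
force: [-4.8, 1.4, 6.2]
width: 0.668
gripper_force: 60.0
```

```bash
cat > mk.py <<'E'
from h import *
import sys
im=optics.get_image("wrist");c=optics.calibration("wrist");cv2.imwrite(f"pics/{sys.argv[1]}.png",im)
i=im.astype(int);roi=np.zeros(im.shape[:2],np.uint8);u=proj(c,(.5955,-.1125,.233));cv2.circle(roi,tuple(int(x) for x in u),190,1,-1)
red=((i[...,2]>i[...,1]+60)&(i[...,2]>i[...,0]+60)).astype(np.uint8)*roi
n,l,st,ce=cv2.connectedComponentsWithStats(red)
C=np.array([.5955,-.1125,.233])
for j in range(1,n):
    if st[j,4]>20: R=ray(c,ce[j],.196);print("red",ce[j].round(1),st[j,4],R.round(4),round(np.hypot(*(R-C)[:2]),4))
w=((im.min(2)>110)&(i[...,0]+8>i[...,2])).astype(np.uint8)*roi
n,l,st,ce=cv2.connectedComponentsWithStats(w)
for j in range(1,n):
    W=ray(c,ce[j],.233);d=np.hypot(*(W-C)[:2])
    if 15<st[j,4]<3000 and .018<d<.036:print("white",ce[j].round(1),st[j,2:5],round(d,4),"ang",round((np.arctan2(*(W-C)[1::-1])-2.854)%6.283,3))
E
python3 st.py; python3 mk.py g1
```

```text
18.75 [ 0.708  0.602 -0.949  1.595  0.513  1.214  2.307] [ 0.5958 -0.1135  0.2229] yaw 2.6483 F [-4.8  1.4  6.2] T [ 0.453  1.093 -0.054] 0.668 60.00105030834675
red [420.4 273.6] 30 [ 0.5477 -0.1019  0.196 ] 0.049
red [408.4 281.6] 90 [ 0.5541 -0.101   0.196 ] 0.0429
white [240.7 369.3] [ 31  24 270] 0.0324 ang 3.343
```

View pics/g1.png

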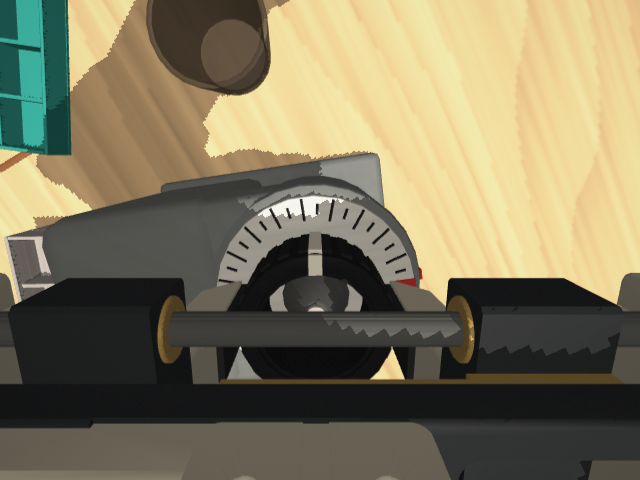

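The grasp is good. The white mark is visible at about (315,250), with the red index at (408,282). From here on I'll track the mark numerically.

```bash
cat > tr.py <<'E'
from h import *
import sys
im=optics.get_image("wrist") if sys.argv[1]!="g1" else cv2.imread("pics/g1.png");c=optics.calibration("wrist");cv2.imwrite(f"pics/{sys.argv[1]}.png",im)
# ring-top rim sampled along circle r=26.5 at z=.233 ; brightness vs world angle
from scipy.spatial.transform import Rotation as Q
s=sensors.observe();y=Q.from_rotvec(s["ee_rot"]).as_matrix()[:,1];yaw=np.arctan2(y[1],y[0])
for C in ((.5958,-.1135),(s["position"][0],s["position"][1])):
    off=np.linspace(-.9,.9,181);p=[]
    for r in (.024,.0255,.027,.0285):
        P=np.array([[C[0]+r*np.cos(yaw+np.pi/2+o),C[1]+r*np.sin(yaw+np.pi/2+o),.233] for o in off])
        q=cv2.projectPoints(P,c["rvec"],c["tvec"],c["camera_matrix"],None)[0][:,0].astype(np.float32)
        p.append(cv2.remap(im.min(2),q[:,0],q[:,1],1).ravel())
    p=np.mean(p,0);k=p>(p.max()+np.median(p))/2
    print("off",off[k].round(2)[[0,-1]],k.sum(),p.max(),np.median(p),"ring",(yaw+np.pi/2+np.median(off[k])-2.854)%(2*np.pi))
E
python3 tr.py g1
```

```text
off [-0.06  0.11] 18 134.5 21.0 ring 1.3901180977272807
off [-0.07  0.11] 19 135.0 21.0 ring 1.38511809772728
```

```bash
cat > ang.py <<'E'
from h import *
def ang(im,c,u,tag):
    i=im.astype(int);m=np.zeros(im.shape[:2],np.uint8);cv2.circle(m,u,66,1,-1)
    w=((im.min(2)>75)&(im.max(2).astype(int)-im.min(2)<45)).astype(np.uint8)
    red=(i[...,2]>i[...,1]+60)&(i[...,2]>i[...,0]+60)
    # collar edge: per ray from u outward, last bright->grey step
    g=cv2.GaussianBlur(im.min(2),(3,3),0).astype(np.float32);pts=[]
    for t in np.arange(0,2*np.pi,.03):
        r=np.arange(46,64,.5);q=cv2.remap(g,(u[0]+r*np.cos(t)).astype(np.float32)[None],(u[1]+r*np.sin(t)).astype(np.float32)[None],1)[0]
        d=q[:-4]-q[4:];k=d.argmax()
        if d[k]>45: pts.append((u[0]+r[k+2]*np.cos(t),u[1]+r[k+2]*np.sin(t)))
    pts=np.array(pts,np.float32)
    for _ in range(6):
        x=np.linalg.lstsq(np.c_[2*pts,np.ones(len(pts))],(pts**2).sum(1),rcond=None)[0];cc=x[:2];R=np.sqrt(x[2]+cc@cc);e=abs(np.hypot(*(pts-cc).T)-R);pts=pts[e<max(1.0,2*np.median(e))]
    X=ray(c,cc,.196);X2=X.copy();X2[2]=.233;rc=cc+proj(c,X2)-proj(c,X)
    ys,xs=np.nonzero(red&(np.hypot(*(np.indices(red.shape)[::-1]-cc[:,None,None]))<R));f=np.array([xs.mean(),ys.mean()])-cc
    s=(R/47)*(1+.0)  # px per mm at collar
    cand=(np.hypot(*(np.indices(red.shape)[::-1]-rc[:,None,None]))*1.0);hi=s*1.15*30.5;lo=s*1.15*23
    k=((cand<hi)&(cand>lo)&(im.min(2)>120)).astype(np.uint8);n,l,st,ce=cv2.connectedComponentsWithStats(k)
    print(tag,"collar",cc,R,len(pts),X,"ringc",rc,"red r",np.hypot(*f)/s)
    for j in range(1,n):
        if st[j,4]>10:
            d=ce[j]-rc;print("   cand",ce[j],st[j,4],np.hypot(*d)/s,"angle",(np.arctan2(f[1],f[0])-np.arctan2(d[1],d[0]))%(2*np.pi))
    return cc
E
python3 - <<'E'
from ang import *
c1=np.load("w1.npy",allow_pickle=True).item();ang(cv2.imread("pics/w1.png"),c1,(318,229),"w1")
# w5 pose: rebuild from w1's camera-in-tool
from scipy.spatial.transform import Rotation as Q
def T(rv,t): M=np.eye(4);M[:3,:3]=Q.from_rotvec(np.ravel(rv)).as_matrix();M[:3,3]=np.ravel(t);return M
tool1=T([2.10855943,2.32832291,-.001565],[.59313848,-.11609832,.36575922]);tc=T(c1["rvec"],c1["tvec"])@tool1
E5=tc@np.linalg.inv(T([-.33,-3.122,0],[.5944,-.1122,.3641]))
c5=dict(camera_matrix=c1["camera_matrix"],rvec=Q.from_matrix(E5[:3,:3]).as_rotvec(),tvec=E5[:3,3]);np.save("w5.npy",c5,allow_pickle=True)
ang(cv2.imread("pics/w5.png"),c5,(314,234),"w5")
E
```

```text
w1 collar [318.27085971 229.88968463] 55.03587861805143 109 [ 0.59511698 -0.11334047  0.196     ] ringc [318.62815965 239.92218383] red r 41.3338403861212
   cand [339.525 266.825] 40 29.09130455214994 angle 2.6355335318543736
w5 collar [313.48961101 234.16775437] 55.132299417908214 127 [ 0.59424875 -0.11391616  0.196     ] ringc [313.239941   244.62985951] red r 40.623194654277405
   cand [277.89855072 237.49275362] 69 30.736572349329574 angle 1.514232071165181
```

Request:
arm_command --deltas '[0,0,-0.05,0,0,0,50,0,0,-0.1,0,0,0,50,0,0,-0.15,0,0,0,50,0,0,-0.2,0,0,0,50,0,0,-0.25,0,0,0,50,0,0,-0.3,0,0,0,50,0,0,-0.35,0,0,0,50,0,0,-0.4,0,0,0,50,0,0,-0.45,0,0,0,50,0,0,-0.5,0,0,0,50,0,0,-0.56,0,0,0,50,0,0,-0.56,0,0,0,50,0,0,-0.56,0,0,0,50]'

```text
clock: 20.1
position: [0.5963, -0.1141, 0.2229]
ee_rot: [0.313, -3.126, 0.001]
force: [-5.0, 0.9, 6.7]
width: 0.668
gripper_force: 60.0
```

```bash
sed -i 's/"ring",/"yaw",round(yaw,4),"rho",round(yaw-2.6483+(off*np.clip(p-60,0,None)).sum()\/np.clip(p-60,0,None).sum()-.02,3),"Tz",s["ft_torque"][2].round(3),"ring",/' tr.py; python3 tr.py g1 | cut -c1-10 >/dev/null; python3 tr.py g2
```

```text
off [-0.03  0.15] 19 222.25 25.0 yaw 1.7705 rho -0.837 Tz -0.617 ring 0.5473038812198854
off [-0.05  0.12] 18 217.0 23.5 yaw 1.7705 rho -0.863 Tz -0.617 ring 0.5223038812198855
```

Request:
arm_command --deltas '[0,0,-0.02,0,0,0,50,0,0,-0.04,0,0,0,50,0,0,-0.04,0,0,0,50]'

```text
clock: 20.45
position: [0.5963, -0.1141, 0.2229]
ee_rot: [-0.215, 3.134, -0.0]
force: [-2.7, -1.1, 7.0]
width: 0.667
gripper_force: 60.0
```

```bash
python3 tr.py g3
```

```text
off [-0.02  0.16] 19 221.0 25.25 yaw 1.7083 rho -0.894 Tz -0.046 ring 0.4950858082865559
off [-0.05  0.13] 19 216.5 24.75 yaw 1.7083 rho -0.919 Tz -0.046 ring 0.4650858082865561
```

Request:
arm_command --deltas '[0,0,-0.015,0,0,0,50,0,0,-0.03,0,0,0,50,0,0,-0.03,0,0,0,50]'

```text
clock: 20.8
position: [0.5963, -0.1141, 0.2229]
ee_rot: [-0.141, 3.138, -0.0]
force: [-4.2, 0.1, 7.3]
width: 0.664
gripper_force: 60.0
```

```bash
python3 tr.py g4
```

```text
off [-0.02  0.16] 19 220.5 25.0 yaw 1.6615 rho -0.939 Tz 0.119 ring 0.4482549672306084
off [-0.05  0.13] 19 217.25 24.75 yaw 1.6615 rho -0.964 Tz 0.119 ring 0.4182549672306086
```

Request:
arm_command --deltas '[0,0,-0.03,0,0,0,50,0,0,-0.06,0,0,0,50,0,0,-0.06,0,0,0,50]'

```text
clock: 21.15
position: [0.5963, -0.1142, 0.2229]
ee_rot: [0.009, 3.141, -0.001]
force: [-4.4, -1.9, 6.2]
width: 0.668
gripper_force: 60.0
```

```bash
python3 tr.py g5
```

```text
off [-0.02  0.16] 19 219.0 24.75 yaw 1.5665 rho -1.033 Tz -0.138 ring 0.353272941597202
off [-0.05  0.13] 19 217.0 24.5 yaw 1.5665 rho -1.061 Tz -0.138 ring 0.3232729415972022
```

Request:
arm_command --deltas '[0,0,-0.03,0,0,0,50,0,0,-0.06,0,0,0,50,0,0,-0.06,0,0,0,50]'

```text
clock: 21.5
position: [0.5963, -0.1143, 0.2229]
ee_rot: [0.157, 3.138, -0.001]
force: [-3.9, -0.3, 6.5]
width: 0.67
gripper_force: 60.0
```

```bash
python3 tr.py g6
```

```text
off [-0.02  0.16] 19 217.75 24.75 yaw 1.4721 rho -1.126 Tz -0.286 ring 0.2588999539530721
off [-0.05  0.13] 19 215.75 23.75 yaw 1.4721 rho -1.155 Tz -0.286 ring 0.22889995395307228
```

Request:
arm_command --deltas '[0,0,-0.025,0,0,0,50,0,0,-0.045,0,0,0,50,0,0,-0.045,0,0,0,50]'

```text
clock: 21.85
position: [0.5963, -0.1143, 0.2229]
ee_rot: [0.267, 3.13, -0.001]
force: [-4.3, -1.8, 7.5]
width: 0.668
gripper_force: 60.0
```

```bash
python3 tr.py g7
```

```text
off [-0.02  0.16] 19 216.75 24.25 yaw 1.4017 rho -1.196 Tz -0.095 ring 0.18844695005964773
off [-0.05  0.13] 19 215.25 23.5 yaw 1.4017 rho -1.223 Tz -0.095 ring 0.15844695005964793
```

Request:
arm_command --deltas '[0,0,-0.01,0,0,0,50,0,0,-0.02,0,0,0,50,0,0,-0.02,0,0,0,50]'

```text
clock: 22.2
position: [0.5963, -0.1143, 0.2229]
ee_rot: [0.314, 3.126, -0.001]
force: [-4.2, -1.4, 7.1]
width: 0.667
gripper_force: 60.0
```

```bash
python3 tr.py g8
```

```text
off [-0.02  0.16] 19 216.25 24.25 yaw 1.3708 rho -1.225 Tz 0.228 ring 0.15763539685454386
off [-0.04  0.14] 19 215.0 23.5 yaw 1.3708 rho -1.251 Tz 0.228 ring 0.1376353968545443
```

Request:
arm_command --deltas '[0,0,-0.01,0,0,0,50,0,0,-0.02,0,0,0,50,0,0,-0.02,0,0,0,50]'

```text
clock: 22.55
position: [0.5963, -0.1143, 0.2229]
ee_rot: [0.362, 3.12, -0.001]
force: [-3.9, -1.9, 6.4]
width: 0.669
gripper_force: 60.0
```

```bash
python3 tr.py g9
```

```text
off [-0.01  0.17] 19 216.25 24.25 yaw 1.3399 rho -1.253 Tz 0.526 ring 0.13671465457301313
off [-0.04  0.14] 19 214.75 23.75 yaw 1.3399 rho -1.278 Tz 0.526 ring 0.10671465457301288
```

Request:
arm_command --deltas '[0,0,-0.01,0,0,0,50,0,0,-0.014,0,0,0,50,0,0,-0.014,0,0,0,50]'

```text
clock: 22.9
position: [0.5963, -0.1142, 0.2229]
ee_rot: [0.396, 3.116, -0.001]
force: [-4.0, -2.7, 7.1]
width: 0.667
gripper_force: 60.0
```

```bash
python3 tr.py g10
```

```text
off [-0.01  0.17] 19 216.0 24.5 yaw 1.3185 rho -1.274 Tz 0.826 ring 0.11527935860610583
off [-0.03  0.14] 18 215.0 23.75 yaw 1.3185 rho -1.295 Tz 0.826 ring 0.09027935860610592
```

Request:
arm_command --deltas '[0,0,-0.006,0,0,0,50,0,0,-0.012,0,0,0,50,0,0,-0.012,0,0,0,50]'

```text
clock: 23.25
position: [0.5963, -0.1143, 0.2229]
ee_rot: [0.426, 3.112, -0.001]
force: [-4.5, -1.9, 6.7]
width: 0.669
gripper_force: 60.0
```

```bash
python3 tr.py g11
```

```text
off [-0.01  0.16] 18 216.0 24.25 yaw 1.2991 rho -1.295 Tz 0.467 ring 0.0908873921081419
off [-0.04  0.14] 19 215.0 23.5 yaw 1.2991 rho -1.32 Tz 0.467 ring 0.06588739210814154
```

The pattern repeated exactly: torque builds beyond the 0.7 N m click peak, and it stays high where other clicks fall to about -0.1 N m. The mark shows no slip. The touch is therefore 4 clicks from where the ring stood when I regripped it, and I'm turning back to there.

Request:
arm_command --deltas '[0,0,0.05,0,0,0,50,0,0,0.1,0,0,0,50,0,0,0.15,0,0,0,50,0,0,0.2,0,0,0,50,0,0,0.25,0,0,0,50,0,0,0.3,0,0,0,50,0,0,0.35,0,0,0,50,0,0,0.4,0,0,0,50,0,0,0.45,0,0,0,50,0,0,0.5,0,0,0,50,0,0,0.55,0,0,0,50,0,0,0.6,0,0,0,50,0,0,0.65,0,0,0,50,0,0,0.7,0,0,0,50,0,0,0.75,0,0,0,50,0,0,0.8,0,0,0,50,0,0,0.856,0,0,0,50,0,0,0.856,0,0,0,50,0,0,0.856,0,0,0,50]'

```text
clock: 25.2
position: [0.5958, -0.1135, 0.2229]
ee_rot: [1.606, -2.7, -0.001]
force: [-6.0, 1.0, 7.4]
width: 0.668
gripper_force: 60.0
```

```bash
python3 tr.py g12
```

```text
off [-0.06  0.11] 18 134.25 21.25 yaw 2.6439 rho -0.002 Tz 0.097 ring 1.3857340391732746
off [-0.06  0.11] 18 133.75 21.25 yaw 2.6439 rho -0.002 Tz 0.097 ring 1.3857340391732746
```

The ring is back within 0.002 rad of the reference click, with no slip. Releasing and lifting.

Request:
arm_command --deltas '[0,0,0,0,0,0,91.8,0,0,0,0,0,0,91.8,0,0,0,0,0,0,91.8,0,0,0,0,0,0,91.8,0,0,0,0,0,0,91.8,0,0,0,0,0,0.03,91.8,0,0,0,0,0,0.06,91.8,0,0,0,0,0,0.1,91.8,0,0,0,0,0,0.14,91.8,0,0,0,0,0,0.14,91.8,0,0,0,0,0,0.14,91.8,0,0,0,0,0,0.14,91.8]'

```text
clock: 26.45
position: [0.596, -0.1144, 0.3611]
ee_rot: [1.6, -2.702, -0.001]
force: [-0.9, -0.2, -0.5]
width: 0.997
gripper_force: 0.0
```

```bash
python3 tr.py g13; python3 -c "
from cell import arm
print(arm.sign_off())"
```

```text
off [-0.06  0.12] 19 105.5 18.5 yaw 2.6401 rho 0.001 Tz 0.016 ring 1.3868774664715096
off [-0.08  0.1 ] 19 117.75 12.75 yaw 2.6401 rho -0.018 Tz 0.016 ring 1.366877466471509
the job is handed in; nothing more can be done
None
```

I turned the ring clockwise to firm burr touch (felt twice, reading at most 1.04 N m at the wrist), backed it off four clicks, released it and handed the job in; sign-off gave no verdict, and no arm contact with the glass, swizzle holder or moulds was seen.

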